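# Unlock the mixing-ball tray and hold it level over the yellow dye pot

## Task

Slide the red transport lock of the tray's dock fully back to its end stop, then lift the white tray by its orange grip plate, with the loose steel mixing ball lying in its green pocket, and carry it level to the yellow dye pot. Finish while holding it there, level and still, with the ball above the mouth of the pot and the tray's underside about 10 cm above the pot's rim: do not set it down or let go. The ball must stay in its pocket untouched, and the pots, bottles, tape and brush must be left where they stand.

Things in the scene. Friction and masses are not known exactly. Their poses are not given: they have to be found in the camera images.
- dock: Fixed dark blue-grey dock plate, 116 mm (its x) by 290 mm (its y, from -90 to +200 mm) by 12 mm thick; origin on the table under the centre of the tray's place, z up. The tray lies on its top face (12 mm above the table) between guides with about 4 mm of play, which stand 7 mm higher than that face. The red lock is at its +y end.
- lock (a joint): Sliding transport lock, value in m: 0 fully locked, 0.060 at its end stop (unlocked); it grows as the red grip moves along the dock's +y, away from the tray. Starts at 0 to 0.018. Friction about 2.5 N, no spring, stays where it is left. A steel tongue on it reaches over the tray's end and keeps the tray from being lifted; at 0.060 the tongue ends 15 mm clear of the tray.
- lock_grip (a point): Point in the red upright grip of the lock, on its centre line, 52 mm above the table and 23 mm below its top (top 75.5 mm above the table). The grip is 24 mm along the dock's x, 20 mm along the dock's y; its lower end is just above the dock and the tongue (18 mm wide, top 29.5 mm above the table) runs from it towards the tray. It moves with the lock; axes parallel to the dock's.
- tray_grip (a point): Grasp point of the white tray (loose, about 0.28 kg): centre of the orange upright grip plate, 17 mm below its top, 68 mm above the tray's underside. The plate is 12 mm thick (tray's x), 46 mm long (tray's y), top 85 mm above the underside (97 mm above the table on the dock). The tray is 90 mm (x) by 160 mm (y), floor 6 mm thick, side lips 12 mm tall; axes are the tray's own, z up; in the dock they are parallel to the dock's.
- tray_pocket (a point): Where the ball's centre lies in the middle of the pocket: 52 mm along the tray's -y from the grip plate's centre, 20 mm above the tray's underside (48 mm below tray_grip). The pocket is a green ring on the tray floor, 38 mm outside, 30 mm inside, 5 mm high; the ball has about 4 mm play in it.
- ball_center (a point): Centre of the loose steel mixing ball, 28 mm diameter, about 90 g, lying in the tray's pocket (top 34 mm above the tray's underside). Its axes mean nothing.
- pot_yellow_rim (a point): empty open yellow dye pot, loose, about 90 mm across the rim, 70 mm tall, upright; this point is the centre of its mouth, 70 mm above the table
- pot_blue_rim (a point): empty open blue dye pot, loose, about 90 mm across the rim, 70 mm tall, upright; this point is the centre of its mouth, 70 mm above the table (bystander)
- pot_magenta_rim (a point): empty open magenta dye pot, loose, about 90 mm across the rim, 70 mm tall, upright; this point is the centre of its mouth, 70 mm above the table (bystander)
- bottle_green: bystander, loose squeeze bottle, green, 48 mm diameter, 162 mm tall to the nozzle tip; origin under its centre
- bottle_red: bystander, loose squeeze bottle, red, 48 mm diameter, 162 mm tall to the nozzle tip; origin under its centre
- bottle_violet: bystander, loose squeeze bottle, violet, 48 mm diameter, 162 mm tall to the nozzle tip; origin under its centre
- tape: bystander, loose roll of blue tape lying flat, 100 mm diameter, 25 mm tall; origin under its centre
- brush: bystander, loose paint brush lying on the table, 200 mm long along its x; origin under its middle
Not all that is in view belongs to the job. Of the things that look like the part that bears tray_grip, the middle-sized one is meant. Leave any black or turquoise look-alike of the part that bears pot_magenta_rim alone.

How it is judged:
On the way, in this order (a step that is already met when the one before it is completed fails the run):
1. the lock is at its end stop with the tray still in its dock (value of joint lock above 0.056 m and z of tray_grip in the frame of dock below 0.09 m), for 0.2 s.
2. the tray is lifted clear of the dock in the fingers, the ball in its pocket (height (world z) of tray_grip above 0.115 m and contact force between the fingers and tray above 1 N and distance between ball_center and tray_pocket below 0.012 m), for 0.2 s.
At the end, for the whole second after the job is handed in: Lock at its stop (over 0.050 m); only the fingers carry the tray, still, level within 0.15 rad, underside 50 to 160 mm above the yellow pot's rim; ball in its pocket (within 12 mm of its middle) and within 35 mm, sideways, of the centre of the pot's mouth; pots upright (value of joint lock above 0.05 m and distance between ball_center and tray_pocket below 0.012 m and horizontal distance between ball_center and pot_yellow_rim below 0.035 m and z of tray_grip in the frame of pot_yellow_rim between 0.118 and 0.228 m and angle between tray_grip's own z axis and vertical below 0.15 rad and linear speed of tray below 0.03 m/s and angular speed of tray below 0.2 rad/s and contact force between the fingers and tray above 1 N and contact force between tray and dock below 0.1 N and contact force between tray and pot_yellow below 0.1 N and contact force between tray and pot_blue below 0.1 N and contact force between tray and pot_magenta below 0.1 N and contact force between tray and bottle_green below 0.1 N and contact force between tray and bottle_red below 0.1 N and contact force between tray and bottle_violet below 0.1 N and contact force between tray and tape below 0.1 N and contact force between tray and brush below 0.1 N and angle between each of pot_yellow_rim, pot_blue_rim, pot_magenta_rim's own z axis and vertical below 0.1 rad); the arm keeps its last pose, push and grip.
It fails at once if the tray is tipped more than about 23 degrees (angle between tray_grip's own z axis and vertical above 0.4 rad).
It fails at once if the ball leaves its pocket (distance between ball_center and tray_pocket above 0.015 m).
It fails at once if the fingers touch the ball (contact force between the fingers and ball above 0.3 N).
It fails at once if a pot, bottle, the tape or the brush is moved more than 20 mm (distance of any of pot_blue_rim, pot_magenta_rim, pot_yellow_rim, bottle_green, bottle_red, bottle_violet, tape, brush from where it was at the start of the episode above 0.02 m).
It also fails if it takes over 54 s, if anything falls off the work surface, if the arm or the gripper's body presses on something with over 40 N, if the wrist force passes 120 N, or if a joint passes its speed limit or range.

## Robot

A 7-joint arm with a two-finger parallel gripper is mounted at the origin on the work surface. World frame = base frame: x ahead of the robot, y to its left, z up, the work surface at z = 0. Lengths are in m, angles in rad, forces in N, time in s.
With the tool pointing down it reaches from about 0.4 to 0.875 m from the base axis. Payload 4.4 kg.
Tool frame: the origin (TCP) lies on the centre line of the jaws, within the pads' length; the fingertips stand 11 mm ahead of it and the grasp point (between the pads) lies 8 mm behind it; y points along the fingers, x is the direction in which the jaws open and shut, and the axes are right-handed (so a half turn about y gives the same grasp; the last joint's range is limited). The gripper opens to 85 mm and grips with 20 to 120 N. Pads are 22 mm wide; open, the fingers measure 114 mm over their backs; the gripper's body (76 mm by 85 mm) begins 54 mm behind the grasp point. The pads swing forward as they close: fully open they stand 13 mm farther back than shut.
Start: joints at [-1.255, 0.628, 0.038, 1.517, -0.027, 0.996, -0.02], TCP at [0.242, 0.603, 0.242] pointing down, gripper open.
Joint ranges: [-3.06, 3.06], [-0.37, 2.12], [-1.25, 1.32], [0.18, 2.47], [-1.1, 4.24], [0.23, 1.98], [-2.94, 2.94]. Speed limits (rad/s): [2.57, 2.57, 3.14, 3.14, 3.14, 3.14, 3.14].

## Interface

Orientations are given as [roll, pitch, yaw] about the fixed x, y, z axes, in that order (R = Rz(yaw) Ry(pitch) Rx(roll)).
In Python, from bench import bot, eyes, sign_off gives the robot as it stands. The module is installed in compiled form; this text tells all that it offers.
- The arm moves only by the tool arm_command, never from a script. Its argument "series" is a list of rows, each an object of numbers: "wx", "wy", "wz": the turn, a rotation vector about the tool's x, y, z in rad; "dx", "dy", "dz": the shift along the tool's x, y, z in m; "claw": the opening, from -1 (shut) to 1 (fully open), so that 0 is half open. In form: [{"wx": .., "wy": .., "wz": .., "dx": .., "dy": .., "dz": .., "claw": ..}, ...]. A call has 1 to 12 rows; each row shifts and turns the pose as measured when the row begins, along the tool's axes as they then stand; what a row does not reach is not made up. A row lasts 1/10 s, in which the tool goes at most 50 mm and 8.59 degrees, less where a joint would pass 70% of its speed; a pose out of reach is approached as far as the arm can. A call with a gripper value outside its range is refused whole. The fingers move at their own pace and stop on an object; the grip force is fixed at half the most. Time passes only in rows, so rows that do not move let the fingers close. It gives the time, the measured TCP pose, the force and the opening at its end, in the units of the state.
- bot.observe(): the state, without advancing time (a new reading comes with each control period).
- eyes.snapshot(name): name is "scene" or "top" or "wrist"; returns the picture (420x560x3 uint8, blue, green, red); there is no depth.
- eyes.camera_params(name): a dict with "K" (3x3 intrinsics, pixels), "k1" (the pictures are not rectified: a ray, as slopes to the right and down, at radius r is drawn at 1 + k1 r^2 times it, then the intrinsics apply), "T" (4x4, takes a point from camera to world coordinates). Camera axes: x right, y up, looking along -z (the intrinsics and any distortion apply to the point x, -y, -z); pixel columns grow to the right and rows downward; lengths in m; the calibration is good to about 2 mm. A picture is of the moment at which its call begins: read the wrist's pose just before it. camera_params takes no time and is no camera call; for the wrist camera it gives the pose at the moment of the call.
- sign_off(): hands the job in, once; it reports no verdict.
The state is a dict: "time_s": time; "q": joint angles; "joint_vel": joint speeds; "joint_torque": joint torques, N m; "eef_pos": TCP position; "ee_rot": TCP orientation; "contact_force": force on the tool from outside, world axes, zero at the start; "wrist_torque": the same for the moment, N m; "grip_width": finger opening in m.
Only numpy, scipy, OpenCV 4.12 (cv2) and the standard library are available. Lean on these libraries where they do the work, as an engineer would, in place of code of your own. Each camera call takes 0.05 s, during which the arm holds its last target.

## Working session

There is one attempt and no reset: what is moved stays moved. The work goes in short steps, Python scripts to look and compute and a tool call to move; the robot and the scene stay as the last step left them, time stands still between calls to the robot, and variables do not carry over. Pictures are saved under pics/ and viewed, and the job is handed in when it is done.

Besides the shell and the picture viewer there is one more tool, called after ">>>" as name(argument=value, ...), one argument or row to a line, values as JSON. arm_command: Moves the arm, as the interface text tells. Its arguments: {"type":"object","properties":{"series":{"type":"array"}},"required":["series"]}

```bash
mkdir -p pics; ls
python3 - <<'E'
from bench import bot, eyes
import cv2, json
s=bot.observe()
for k,v in s.items(): print(k,v)
for n in ("scene","top","wrist"):
    p=eyes.camera_params(n); print(n,p)
    cv2.imwrite(f"pics/{n}0.png",eyes.snapshot(n))
E
```

```text
pics
time_s 0.0
q [-1.25478652  0.62933788  0.03845127  1.51837351 -0.02698859  0.99628665
 -0.02000403]
joint_vel [-1.81909648e-03  3.99208030e-05  5.35777409e-04 -1.15085746e-04
  1.27782596e-03  8.73060275e-04  3.01421592e-04]
joint_torque [-2.78308435e-04 -5.63414097e+01  1.22632753e+00 -1.93437964e+01
  1.11299136e-02  1.07747558e-02  2.35491490e-05]
eef_pos [0.24194681 0.60264318 0.24139282]
ee_rot [-1.57083593  0.00188668  1.188981  ]
contact_force [-0.44970741 -0.10029538 -0.22379766]
wrist_torque [-0.01012825  0.00646875  0.0074547 ]
grip_width 0.08534660282380596
scene {'K': array([[517.45396173,   0.        , 273.61575297],
       [  0.        , 517.45396173, 212.6340854 ],
       [  0.        ,   0.        ,   1.        ]]), 'k1': 0.02682848976358742, 'T': array([[ 0.4622927 , -0.69295251,  0.55326511,  1.53253686],
       [ 0.8867248 ,  0.3627752 , -0.28655415, -0.53298103],
       [-0.00214245,  0.62306579,  0.7821665 ,  1.44112063],
       [ 0.        ,  0.        ,  0.        ,  1.        ]])}
top {'K': array([[439.8677358 ,   0.        , 282.38733507],
       [  0.        , 439.8677358 , 207.80469067],
       [  0.        ,   0.        ,   1.        ]]), 'k1': -0.09410981512640919, 'T': array([[-0.00560093,  0.98066412, -0.19561826,  0.30996905],
       [-0.99990887, -0.00308933,  0.01314201,  0.00639006],
       [ 0.01228356,  0.19567404,  0.98059206,  1.23269916],
       [ 0.        ,  0.        ,  0.        ,  1.        ]])}
wrist {'K': array([[299.20521123,   0.        , 281.45636148],
       [  0.        , 299.20521123, 209.38544168],
       [  0.        ,   0.        ,   1.        ]]), 'k1': -0.06175779651598497, 'T': array([[ 0.37249187, -0.87803375, -0.30051045,  0.16465844],
       [ 0.92803142,  0.3514659 ,  0.12340748,  0.63496405],
       [-0.00273676, -0.32485143,  0.9457611 ,  0.3727351 ],
       [ 0.        ,  0.        ,  0.        ,  1.        ]])}
```

View pics/scene0.png

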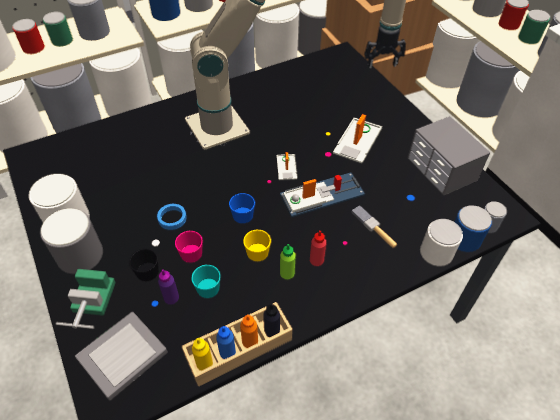

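View pics/top0.png

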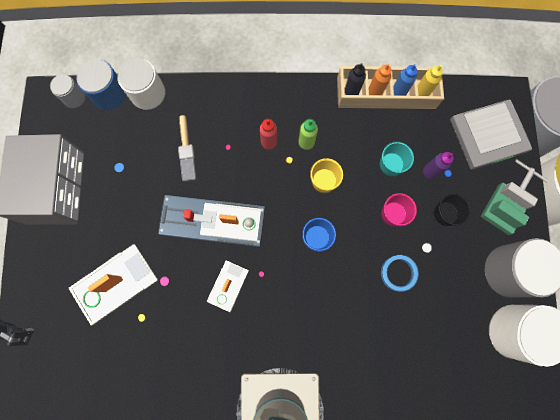

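View pics/wrist0.png

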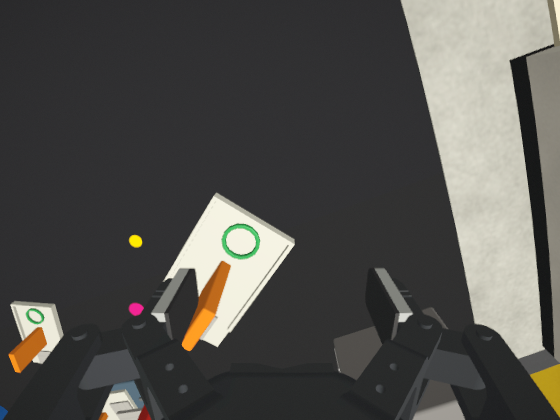

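The scene shows the middle tray (with the ball) in its dock at scene (322,192), the red lock grip at (338,183) and the yellow pot at (257,245). In the top view the plate is at (229,219), the lock grip at (188,215) and the yellow pot at (326,175). I'll zoom in to measure.

```bash
cat > h.py <<'E'
import numpy as np, cv2
from scipy.spatial.transform import Rotation as R
def ray(p,uv):
    K=np.asarray(p["K"]);k=p["k1"];T=np.asarray(p["T"])
    d=cv2.undistortPoints(np.array([[uv]],float),K,np.array([k,0,0,0,0.]))[0,0]
    v=T[:3,:3]@np.array([d[0],-d[1],-1.]); return T[:3,3],v/np.linalg.norm(v)
def onz(p,uv,z):
    o,v=ray(p,uv); return o+v*(z-o[2])/v[2]
def proj(p,X):
    T=np.asarray(p["T"]);c=T[:3,:3].T@(np.asarray(X)-T[:3,3])
    s=np.array([c[0]/-c[2],-c[1]/-c[2]]);s=s*(1+p["k1"]*s@s);K=p["K"]
    return np.array([K[0,0]*s[0]+K[0,2],K[1,1]*s[1]+K[1,2]])
def crop(src,dst,x0,y0,x1,y1,f):
    im=cv2.imread(src)[y0:y1,x0:x1]
    im=cv2.resize(im,None,fx=f,fy=f,interpolation=cv2.INTER_CUBIC)
    cv2.imwrite(dst,im)
E
python3 - <<'E'
from h import *
crop("pics/top0.png","pics/top_z.png",150,180,280,260,6)
crop("pics/scene0.png","pics/scene_z.png",270,160,375,225,7)
crop("pics/top0.png","pics/top_y.png",290,140,360,260,5)
crop("pics/scene0.png","pics/scene_y.png",220,185,340,290,5)
E
```

```text
(no output)
```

View pics/top_z.png

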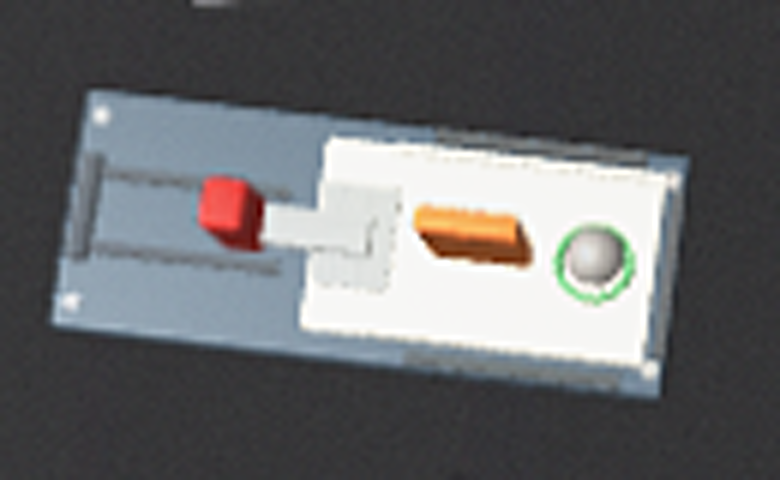

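View pics/scene_z.png

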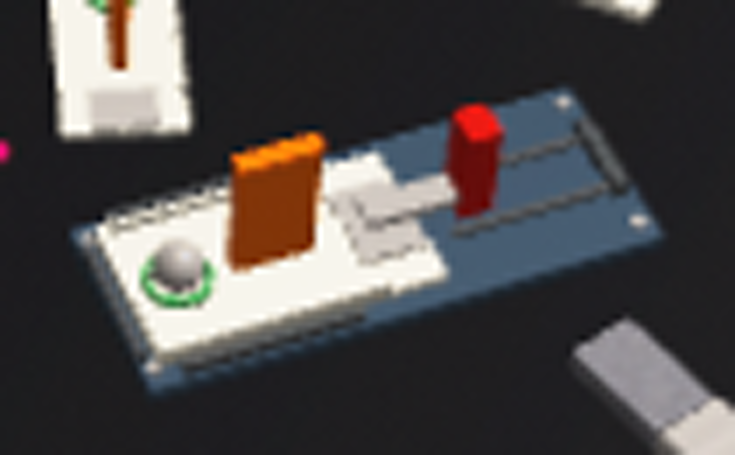

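View pics/top_y.png

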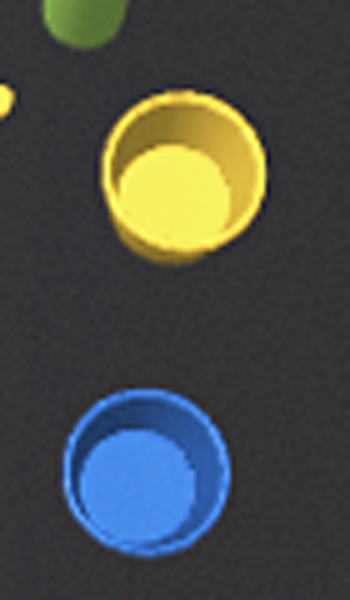

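View pics/scene_y.png

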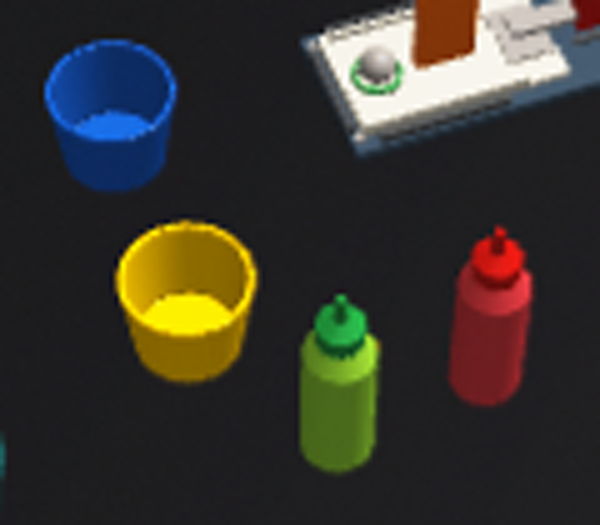

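The crops show the dock corners, the red cap at top-crop (226,202), the orange plate top at about (467,221) and the ball at (596,254). The yellow rim is at about (185,171) in its top crop.

```bash
cat > m.py <<'E'
from h import *
from bench import eyes
t=eyes.camera_params("top");s=eyes.camera_params("scene")
def U(c,f,x0,y0): return ((c[0]+.5)/f-.5+x0,(c[1]+.5)/f-.5+y0)
T=lambda c:U(c,6,150,180); S=lambda c:U(c,7,270,160)
dc=[onz(t,T(c),.012) for c in [(92,92),(688,157),(660,397),(52,323)]]
print("dock corners top",np.round(dc,4).tolist())
print("lens",[round(np.linalg.norm(dc[i]-dc[(i+1)%4]),4) for i in range(4)])
sc=[onz(s,S(c),.012) for c in [(568,88),(663,238),(150,390),(72,230)]]
print("dock corners scene",np.round(sc,4).tolist())
print("lens",[round(np.linalg.norm(sc[i]-sc[(i+1)%4]),4) for i in range(4)])
print("red",onz(t,T((226,202)),.0755),onz(s,S((477,120)),.0755))
print("orange",onz(t,T((467,221)),.097),onz(s,S((279,152)),.097))
print("ball",onz(t,T((596,254)),.032),onz(s,S((180,264)),.032))
Y=lambda c:U(c,5,290,140); Z=lambda c:U(c,5,220,185)
print("yellow",onz(t,Y((185,171)),.07),onz(s,Z((187,280)),.07), onz(t,Y((102,171)),.07)-onz(t,Y((267,171)),.07))
print("blue",onz(t,Y((147,473)),.07),onz(s,Z((111,97)),.07))
print("green tip",onz(t,(312,121),.162),onz(s,Z((340,298)),.162))
print("red tip",onz(t,(268,121),.162),onz(s,Z((500,230)),.162))
E
python3 m.py
```

```text
dock corners top [[0.5921, 0.3254, 0.012], [0.5596, 0.0414, 0.012], [0.446, 0.0541, 0.012], [0.4812, 0.3393, 0.012]]
lens [np.float64(0.2859), np.float64(0.1143), np.float64(0.2873), np.float64(0.1117)]
dock corners scene [[0.4835, 0.3375, 0.012], [0.5959, 0.3233, 0.012], [0.5606, 0.0392, 0.012], [0.4487, 0.0543, 0.012]]
lens [np.float64(0.1133), np.float64(0.2863), np.float64(0.1128), np.float64(0.2854)]
red [0.5267362  0.24603876 0.0755    ] [0.52734295 0.24571578 0.0755    ]
orange [0.51395295 0.13547614 0.097     ] [0.51575325 0.1347367  0.097     ]
ball [0.50999767 0.08307917 0.032     ] [0.5095942  0.08405021 0.032     ]
yellow [ 0.63673544 -0.13112449  0.07      ] [ 0.64061577 -0.13215075  0.07      ] [5.69898458e-05 9.09160734e-02 2.22044605e-16]
blue [ 0.46976892 -0.10651953  0.07      ] [ 0.47840017 -0.10991689  0.07      ]
green tip [ 0.75323816 -0.08617228  0.162     ] [ 0.75513159 -0.0832495   0.162     ]
red tip [0.75321755 0.02806683 0.162     ] [0.755918   0.02822421 0.162     ]
```

>>> arm_command(
  series=[
    {"wy": 0.11,"claw": 1},
    {"wy": 0.11,"claw": 1},
    {"wy": 0.11,"claw": 1},
    {"wy": 0.11,"claw": 1},
    {"wy": 0.11,"claw": 1},
    {"wy": 0.11,"claw": 1},
    {"wy": 0.11,"claw": 1},
    {"wy": 0.11,"claw": 1},
    {"wy": 0.11,"claw": 1},
    {"wy": 0.11,"claw": 1},
    {"wy": 0.11,"claw": 1},
    {"wy": 0.1,"claw": 1},
  ],
)

```text
schema error: expected keys wx, wy, wz, dx, dy, dz, claw
```

```bash
cat > go.py <<'E'
import sys
from h import *
from bench import bot
def rem(x,y,z,yaw=-0.1226):
    s=bot.observe(); Rt=R.from_euler("xyz",s["ee_rot"]); D=R.from_euler("xyz",[-np.pi/2,0,yaw])
    print("t",round(s["time_s"],2),"pos",np.round(s["eef_pos"],4),"rpy",np.round(s["ee_rot"],4),"w",round(s["grip_width"],4),"F",np.round(s["contact_force"],1),"q",np.round(s["q"],2))
    print("tool shift",np.round(Rt.inv().apply(np.array([x,y,z])-s["eef_pos"]),4),"turn",np.round((Rt.inv()*D).as_rotvec(),4))
if __name__=="__main__": rem(*map(float,sys.argv[1:]))
E
python3 go.py 0.527 0.246 0.16
cat >> m.py <<'E'
a=np.array([.1223,.9925]); o=np.array([.5148,.1351])
for n,c,z in [("tip",(378,238),.0295),("endbar",(98,207),.02),("trayend",(312,235),.024)]:
    p=onz(t,T(c),z); print(n,p,"dock y",(p[:2]-o)@a)
E
python3 m.py|tail -3
```

```text
t 0.15 pos [0.242  0.6028 0.2416] rpy [-1.5708e+00  1.5000e-03  1.1890e+00] w 0.0856 F [ 0.1 -0.1  0.6] q [-1.25  0.63  0.04  1.52 -0.03  1.   -0.02]
tool shift [-0.2248  0.0819 -0.3974] turn [ 1.0000e-03  1.3116e+00 -1.3000e-03]
tip [0.5182035  0.18426142 0.0295    ] dock y 0.04920896243848328
endbar [0.53491249 0.31790049 0.02      ] dock y 0.1838892478791702
trayend [0.52065212 0.21591081 0.024     ] dock y 0.08092044248506995
```

>>> arm_command(
  series=[
    {"wx": 0,"wy": 0.11,"wz": 0,"dx": 0,"dy": 0,"dz": 0,"claw": 1},
    {"wx": 0,"wy": 0.11,"wz": 0,"dx": 0,"dy": 0,"dz": 0,"claw": 1},
    {"wx": 0,"wy": 0.11,"wz": 0,"dx": 0,"dy": 0,"dz": 0,"claw": 1},
    {"wx": 0,"wy": 0.11,"wz": 0,"dx": 0,"dy": 0,"dz": 0,"claw": 1},
    {"wx": 0,"wy": 0.11,"wz": 0,"dx": 0,"dy": 0,"dz": 0,"claw": 1},
    {"wx": 0,"wy": 0.11,"wz": 0,"dx": 0,"dy": 0,"dz": 0,"claw": 1},
    {"wx": 0,"wy": 0.11,"wz": 0,"dx": 0,"dy": 0,"dz": 0,"claw": 1},
    {"wx": 0,"wy": 0.11,"wz": 0,"dx": 0,"dy": 0,"dz": 0,"claw": 1},
    {"wx": 0,"wy": 0.11,"wz": 0,"dx": 0,"dy": 0,"dz": 0,"claw": 1},
    {"wx": 0,"wy": 0.11,"wz": 0,"dx": 0,"dy": 0,"dz": 0,"claw": 1},
    {"wx": 0,"wy": 0.11,"wz": 0,"dx": 0,"dy": 0,"dz": 0,"claw": 1},
    {"wx": 0,"wy": 0.1,"wz": 0,"dx": 0,"dy": 0,"dz": 0,"claw": 1},
  ],
)

```text
time_s: 1.35
eef_pos: [0.2402, 0.5999, 0.2368]
ee_rot: [-1.582, 0.003, -0.174]
contact_force: [0.1, 0.1, 0.5]
grip_width: 0.085
```

```bash
python3 go.py 0.527 0.246 0.18
```

```text
t 1.35 pos [0.2402 0.5999 0.2368] rpy [-1.5817  0.0034 -0.1743] w 0.085 F [0.1 0.1 0.5] q [-1.47  0.67  0.41  1.53 -0.3   1.02 -1.15]
tool shift [ 0.344   0.0589 -0.2982] turn [ 0.0108 -0.0516 -0.0036]
```

>>> arm_command(
  series=[
    {"wx": 0.002,"wy": -0.01,"wz": 0,"dx": 0.02,"dy": 0.003,"dz": -0.018,"claw": 1},
    {"wx": 0.002,"wy": -0.01,"wz": 0,"dx": 0.034,"dy": 0.005,"dz": -0.03,"claw": 1},
    {"wx": 0.002,"wy": -0.01,"wz": 0,"dx": 0.034,"dy": 0.005,"dz": -0.03,"claw": 1},
    {"wx": 0.002,"wy": -0.01,"wz": 0,"dx": 0.034,"dy": 0.005,"dz": -0.03,"claw": 1},
    {"wx": 0.002,"wy": -0.01,"wz": 0,"dx": 0.034,"dy": 0.005,"dz": -0.03,"claw": 1},
    {"wx": 0,"wy": 0,"wz": 0,"dx": 0.034,"dy": 0.005,"dz": -0.03,"claw": 1},
    {"wx": 0,"wy": 0,"wz": 0,"dx": 0.034,"dy": 0.005,"dz": -0.03,"claw": 1},
    {"wx": 0,"wy": 0,"wz": 0,"dx": 0.034,"dy": 0.005,"dz": -0.03,"claw": 1},
    {"wx": 0,"wy": 0,"wz": 0,"dx": 0.034,"dy": 0.005,"dz": -0.03,"claw": 1},
    {"wx": 0,"wy": 0,"wz": 0,"dx": 0.025,"dy": 0.005,"dz": -0.02,"claw": 1},
    {"wx": 0,"wy": 0,"wz": 0,"dx": 0,"dy": 0,"dz": 0,"claw": 1},
  ],
)

```text
time_s: 2.45
eef_pos: [0.5229, 0.2725, 0.1818]
ee_rot: [-1.573, 0.006, -0.115]
contact_force: [-0.3, -0.7, -0.5]
grip_width: 0.0853
```

```bash
python3 go.py 0.527 0.246 0.12
python3 - <<'E'
from bench import *
import cv2,pickle
pickle.dump(eyes.camera_params("wrist"),open("w1.pkl","wb"))
cv2.imwrite("pics/wrist1.png",eyes.snapshot("wrist"))
E
```

```text
t 2.45 pos [0.5229 0.2725 0.1818] rpy [-1.5734  0.0056 -0.1151] w 0.0853 F [-0.3 -0.7 -0.5] q [-0.74  0.64  0.34  1.75 -0.29  0.8  -0.38]
tool shift [ 0.0074  0.0619 -0.0257] turn [ 0.0026  0.0075 -0.0055]
```

View pics/wrist1.png

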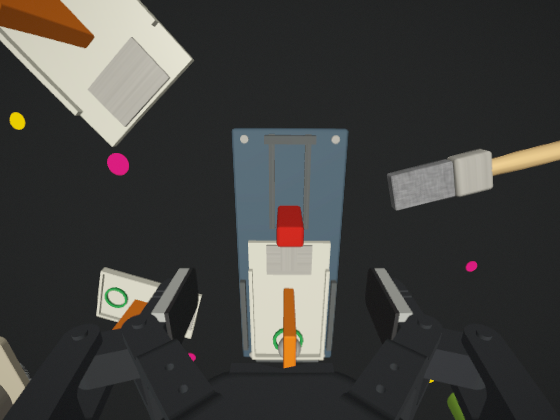

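The wrist view has the dock upright and aligned. The red cap's top is at about (290,234), its visible far side above it, and the orange plate top at about (289,350).

Run:
```python
from h import *; import pickle
p=pickle.load(open("w1.pkl","rb"))
cv2.imwrite("pics/wz.png",cv2.resize(cv2.imread("pics/wrist1.png")[195:375,225:355],None,fx=3.3,fy=3.3,interpolation=cv2.INTER_CUBIC))
for c in [(290,234),(277,234),(304,234)]: print(onz(p,c,.0755))
for c in [(289,367),(289,332),(233,129),(347,129)]: print(onz(p,c,.097 if c[1]>200 else .012))
```

```text
[0.52760265 0.2517449  0.0755    ]
[0.51643094 0.2530087  0.0755    ]
[0.53963268 0.2503779  0.0755    ]
[0.51269165 0.12321072 0.097     ]
[0.51715189 0.16536534 0.097     ]
[0.48235439 0.34129889 0.012     ]
[0.59330576 0.3286326  0.012     ]
```

View pics/wz.png

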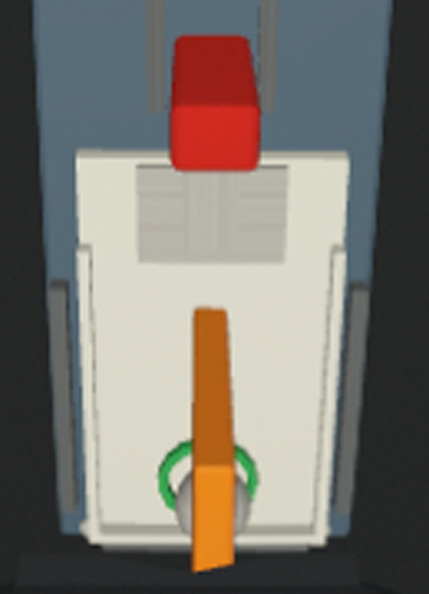

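>>> arm_command(
  series=[
    {"wx": 0.001,"wy": 0.002,"wz": -0.003,"dx": 0.0037,"dy": 0.01,"dz": -0.012,"claw": 1},
    {"wx": 0.001,"wy": 0.002,"wz": -0.003,"dx": 0.0037,"dy": 0.015,"dz": -0.012,"claw": 1},
    {"wx": 0,"wy": 0,"wz": 0,"dx": 0,"dy": 0.02,"dz": 0,"claw": 1},
    {"wx": 0,"wy": 0,"wz": 0,"dx": 0,"dy": 0.015,"dz": 0,"claw": 1},
    {"wx": 0,"wy": 0,"wz": 0,"dx": 0,"dy": 0,"dz": 0,"claw": 1},
  ],
)

```text
time_s: 3.0
eef_pos: [0.5215, 0.2568, 0.1201]
ee_rot: [-1.565, 0.005, -0.109]
contact_force: [-0.6, -0.9, -0.5]
grip_width: 0.0858
```

```bash
python3 go.py 0.5275 0.247 0.048 -0.119
```

```text
t 3.0 pos [0.5215 0.2568 0.1201] rpy [-1.5653  0.0047 -0.1085] w 0.0858 F [-0.6 -0.9 -0.5] q [-0.69  0.71  0.29  1.83 -0.33  0.65 -0.31]
tool shift [ 0.0074  0.072  -0.0095] turn [-0.0055  0.0105 -0.0048]
```

>>> arm_command(
  series=[
    {"wx": -0.003,"wy": 0.006,"wz": -0.003,"dx": 0.006,"dy": 0.012,"dz": -0.008,"claw": 1},
    {"wx": -0.003,"wy": 0.006,"wz": -0.003,"dx": 0.004,"dy": 0.018,"dz": -0.004,"claw": 1},
    {"wx": 0,"wy": 0,"wz": 0,"dx": 0,"dy": 0.018,"dz": 0,"claw": 1},
    {"wx": 0,"wy": 0,"wz": 0,"dx": 0,"dy": 0,"dz": 0,"claw": 1},
  ],
)

```text
time_s: 3.4
eef_pos: [0.5306, 0.2467, 0.0716]
ee_rot: [-1.569, -0.004, -0.116]
contact_force: [-0.7, -0.2, -0.7]
grip_width: 0.0852
```

```bash
python3 go.py 0.5275 0.247 0.048 -0.119;  python3 - <<'E'
from bench import *
import cv2
cv2.imwrite("pics/wrist2.png",eyes.snapshot("wrist"))
E
```

```text
t 3.4 pos [0.5306 0.2467 0.0716] rpy [-1.5687 -0.0041 -0.1161] w 0.0852 F [-0.7 -0.2 -0.7] q [-0.65  0.79  0.26  1.84 -0.35  0.55 -0.27]
tool shift [-0.0032  0.0236 -0.0001] turn [-0.0021  0.0029  0.0041]
```

View pics/wrist2.png

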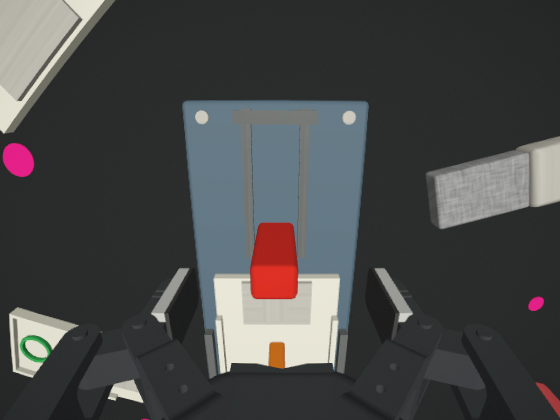

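Red cap top is centred at column 275, while the jaws' midline is at about 282. That is about 3.5 mm off, which agrees with the computed shift of -3.2 mm.

>>> arm_command(
  series=[
    {"wx": -0.001,"wy": 0.002,"wz": 0.002,"dx": -0.003,"dy": 0.01,"dz": 0,"claw": 1},
    {"wx": 0,"wy": 0,"wz": 0,"dx": -0.002,"dy": 0.012,"dz": 0,"claw": 1},
    {"wx": 0,"wy": 0,"wz": 0,"dx": 0,"dy": 0.004,"dz": 0,"claw": 1},
    {"wx": 0,"wy": 0,"wz": 0,"dx": 0,"dy": 0,"dz": 0,"claw": 1},
  ],
)

```text
time_s: 3.85
eef_pos: [0.5276, 0.2487, 0.0469]
ee_rot: [-1.567, -0.007, -0.118]
contact_force: [0.4, 0.9, -0.1]
grip_width: 0.0852
```

```bash
python3 go.py 0.5275 0.247 0.048 -0.119
```

```text
t 3.85 pos [0.5276 0.2487 0.0469] rpy [-1.5666 -0.007  -0.1175] w 0.0852 F [ 0.4  0.9 -0.1] q [-0.64  0.82  0.24  1.86 -0.37  0.5  -0.26]
tool shift [ 0.0001 -0.0011 -0.0017] turn [-0.0042  0.0015  0.007 ]
```

Close on the lock grip.

>>> arm_command(
  series=[
    {"wx": 0,"wy": 0,"wz": 0,"dx": 0,"dy": 0,"dz": 0,"claw": -1},
    {"wx": 0,"wy": 0,"wz": 0,"dx": 0,"dy": 0,"dz": 0,"claw": -1},
    {"wx": 0,"wy": 0,"wz": 0,"dx": 0,"dy": 0,"dz": 0,"claw": -1},
    {"wx": 0,"wy": 0,"wz": 0,"dx": 0,"dy": 0,"dz": 0,"claw": -1},
    {"wx": 0,"wy": 0,"wz": 0,"dx": 0,"dy": 0,"dz": 0,"claw": -1},
    {"wx": 0,"wy": 0,"wz": 0,"dx": 0,"dy": 0,"dz": 0,"claw": -1},
    {"wx": 0,"wy": 0,"wz": 0,"dx": 0,"dy": 0,"dz": 0,"claw": -1},
  ],
)

```text
time_s: 4.55
eef_pos: [0.5271, 0.2491, 0.048]
ee_rot: [-1.566, -0.006, -0.118]
contact_force: [-0.4, 0.7, -0.1]
grip_width: 0.0233
```

```bash
python3 go.py 0.5275 0.247 0.048 -0.119
```

```text
t 4.55 pos [0.5271 0.2491 0.048 ] rpy [-1.5657 -0.0062 -0.1176] w 0.0233 F [-0.4  0.7 -0.1] q [-0.64  0.82  0.24  1.86 -0.37  0.5  -0.26]
tool shift [ 0.0006 -0.     -0.0021] turn [-0.0051  0.0014  0.0062]
```

>>> arm_command(
  series=[
    {"wx": 0,"wy": 0,"wz": 0,"dx": 0,"dy": 0,"dz": 0.007,"claw": -1},
    {"wx": 0,"wy": 0,"wz": 0,"dx": 0,"dy": 0,"dz": 0.007,"claw": -1},
    {"wx": 0,"wy": 0,"wz": 0,"dx": 0,"dy": 0,"dz": 0.007,"claw": -1},
    {"wx": 0,"wy": 0,"wz": 0,"dx": 0,"dy": 0,"dz": 0.007,"claw": -1},
    {"wx": 0,"wy": 0,"wz": 0,"dx": 0,"dy": 0,"dz": 0.007,"claw": -1},
    {"wx": 0,"wy": 0,"wz": 0,"dx": 0,"dy": 0,"dz": 0.005,"claw": -1},
  ],
)

```text
time_s: 5.15
eef_pos: [0.5319, 0.289, 0.048]
ee_rot: [-1.57, -0.005, -0.119]
contact_force: [-1.1, -2.9, 1.0]
grip_width: 0.0235
```

```bash
python3 go.py 0.5327 0.293 0.048 -0.119
```

```text
t 5.15 pos [0.5319 0.289  0.048 ] rpy [-1.5696 -0.0052 -0.119 ] w 0.0235 F [-1.1 -2.9  1. ] q [-0.71  0.84  0.26  1.79 -0.37  0.55 -0.33]
tool shift [ 0.0003 -0.      0.0041] turn [-0.0012  0.      0.0052]
```

Sliding with about 3 N. Continue to the stop.

>>> arm_command(
  series=[
    {"wx": 0,"wy": 0,"wz": 0,"dx": 0,"dy": 0,"dz": 0.004,"claw": -1},
    {"wx": 0,"wy": 0,"wz": 0,"dx": 0,"dy": 0,"dz": 0.004,"claw": -1},
    {"wx": 0,"wy": 0,"wz": 0,"dx": 0,"dy": 0,"dz": 0.004,"claw": -1},
  ],
)

```text
time_s: 5.45
eef_pos: [0.5334, 0.3018, 0.0479]
ee_rot: [-1.571, -0.005, -0.119]
contact_force: [-1.4, -13.6, 6.8]
grip_width: 0.0237
```

```bash
python3 go.py 0.5327 0.293 0.048 -0.119
```

```text
t 5.45 pos [0.5334 0.3018 0.0479] rpy [-1.5706 -0.0052 -0.1185] w 0.0237 F [ -1.4 -13.6   6.8] q [-0.73  0.85  0.27  1.77 -0.38  0.57 -0.34]
tool shift [ 0.0004 -0.0001 -0.0089] turn [-0.0002  0.0005  0.0052]
```

>>> arm_command(
  series=[
    {"wx": 0,"wy": 0,"wz": 0,"dx": 0,"dy": 0,"dz": 0.003,"claw": -1},
    {"wx": 0,"wy": 0,"wz": 0,"dx": 0,"dy": 0,"dz": 0.003,"claw": -1},
    {"wx": 0,"wy": 0,"wz": 0,"dx": 0,"dy": 0,"dz": 0,"claw": -1},
  ],
)

```text
time_s: 5.75
eef_pos: [0.5334, 0.3016, 0.048]
ee_rot: [-1.58, -0.003, -0.122]
contact_force: [-0.7, 0.5, -0.4]
grip_width: 0.0233
```

```bash
python3 go.py 0.5327 0.293 0.048 -0.119;  python3 - <<'E'
from bench import *
import cv2
cv2.imwrite("pics/top3.png",eyes.snapshot("top"))
cv2.imwrite("pics/scene3.png",eyes.snapshot("scene"))
from h import crop
crop("pics/scene3.png","pics/scene3z.png",270,140,375,225,7)
E
```

```text
t 5.75 pos [0.5334 0.3016 0.048 ] rpy [-1.5796 -0.0026 -0.1217] w 0.0233 F [-0.7  0.5 -0.4] q [-0.73  0.85  0.28  1.76 -0.37  0.58 -0.35]
tool shift [ 0.0003  0.0001 -0.0086] turn [ 0.0088 -0.0027  0.0025]
```

View pics/scene3z.png

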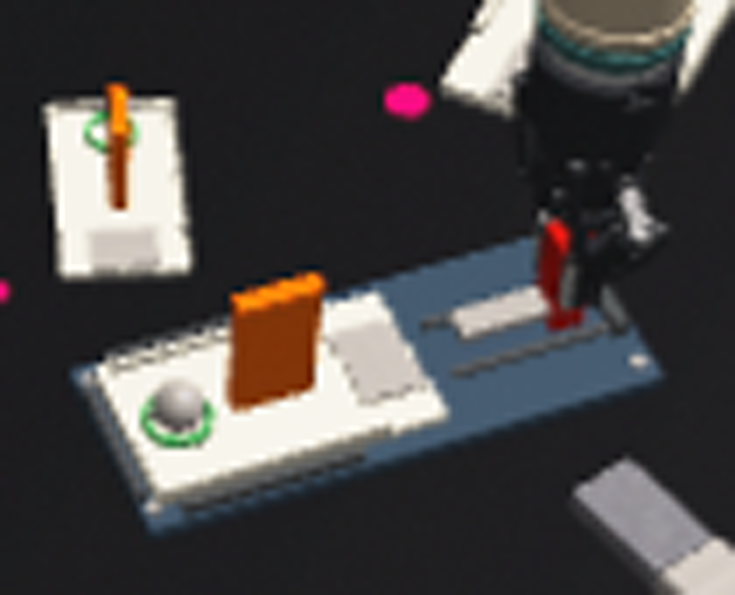

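The scene shows the red grip at the end bar and the tongue tip (about (455,325) in the crop) well clear of the tray end. I'll check the tip against the expected dock y of 95 mm.

Run:
```python
from h import *; from bench import eyes
s=eyes.camera_params("scene")
U=lambda c:((c[0]+.5)/7-.5+270,(c[1]+.5)/7-.5+140)
a=np.array([.1187,.9929]); o=np.array([.5148,.1351])
for c in [(452,318),(460,336)]:
  p=onz(s,U(c),.0285); print(p,(p[:2]-o)@a)
p=onz(s,U((279,292)),.097);print(p)
```

```text
[0.5214636  0.23935503 0.0285    ] 0.10430578515456337
[0.5340097  0.23646476 0.0285    ] 0.10292525752889962
[0.51575325 0.1347367  0.097     ]
```

>>> arm_command(
  series=[
    {"wx": 0,"wy": 0,"wz": 0,"dx": 0,"dy": 0,"dz": 0,"claw": 1},
    {"wx": 0,"wy": 0,"wz": 0,"dx": 0,"dy": 0,"dz": 0,"claw": 1},
    {"wx": 0,"wy": 0,"wz": 0,"dx": 0,"dy": 0,"dz": 0,"claw": 1},
    {"wx": 0,"wy": 0,"wz": 0,"dx": 0,"dy": 0,"dz": 0,"claw": 1},
    {"wx": 0,"wy": 0,"wz": 0,"dx": 0,"dy": 0,"dz": 0,"claw": 1},
    {"wx": 0.004,"wy": -0.001,"wz": 0.001,"dx": 0,"dy": -0.015,"dz": 0,"claw": 1},
    {"wx": 0.004,"wy": -0.001,"wz": 0.001,"dx": 0,"dy": -0.03,"dz": 0,"claw": 1},
    {"wx": 0,"wy": 0,"wz": 0,"dx": 0,"dy": -0.03,"dz": 0,"claw": 1},
    {"wx": 0,"wy": 0,"wz": 0,"dx": 0,"dy": -0.03,"dz": 0,"claw": 1},
    {"wx": 0,"wy": 0,"wz": 0,"dx": 0,"dy": 0,"dz": 0,"claw": 1},
  ],
)

```text
time_s: 6.85
eef_pos: [0.5347, 0.3053, 0.16]
ee_rot: [-1.565, -0.004, -0.117]
contact_force: [0.4, -0.3, -0.1]
grip_width: 0.0853
```

```bash
python3 go.py 0.515 0.135 0.14 -0.119
python3 - <<'E'
from bench import *
import cv2
cv2.imwrite("pics/scene4.png",eyes.snapshot("scene"))
cv2.imwrite("pics/top4.png",eyes.snapshot("top"))
from h import crop
crop("pics/scene4.png","pics/scene4z.png",270,140,375,225,7)
E
```

```text
t 6.85 pos [0.5347 0.3053 0.16  ] rpy [-1.5648 -0.004  -0.1174] w 0.0853 F [ 0.4 -0.3 -0.1] q [-0.77  0.7   0.34  1.71 -0.32  0.78 -0.4 ]
tool shift [ 0.0003  0.019  -0.1715] turn [-0.006   0.0016  0.004 ]
```

View pics/scene4z.png

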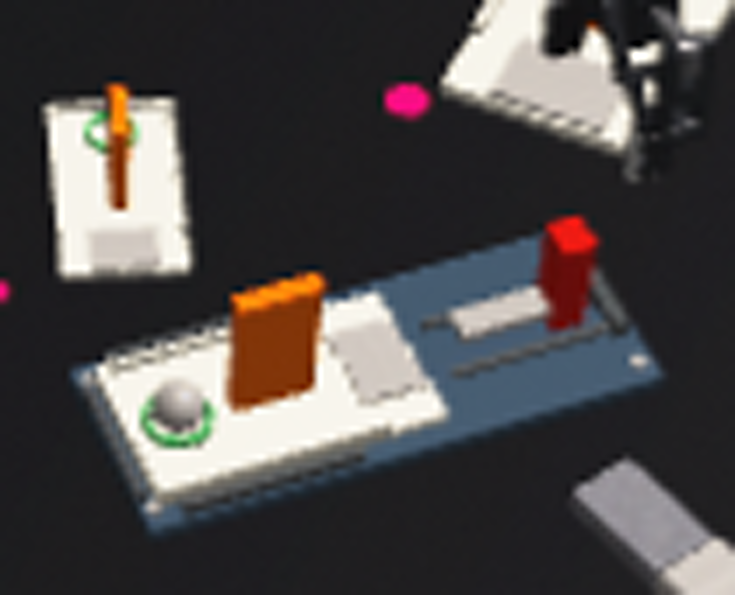

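Lock is at its end bar and the tray is unmoved with the ball in its pocket. Moving over the plate.

>>> arm_command(
  series=[
    {"wx": -0.003,"wy": 0.001,"wz": 0.002,"dx": 0,"dy": 0,"dz": -0.015,"claw": 1},
    {"wx": -0.003,"wy": 0.001,"wz": 0.002,"dx": 0,"dy": 0,"dz": -0.025,"claw": 1},
    {"wx": 0,"wy": 0,"wz": 0,"dx": 0,"dy": 0,"dz": -0.028,"claw": 1},
    {"wx": 0,"wy": 0,"wz": 0,"dx": 0,"dy": 0,"dz": -0.028,"claw": 1},
    {"wx": 0,"wy": 0,"wz": 0,"dx": 0,"dy": 0,"dz": -0.028,"claw": 1},
    {"wx": 0,"wy": 0,"wz": 0,"dx": 0,"dy": 0,"dz": -0.025,"claw": 1},
    {"wx": 0,"wy": 0,"wz": 0,"dx": 0,"dy": 0,"dz": -0.015,"claw": 1},
    {"wx": 0,"wy": 0,"wz": 0,"dx": 0,"dy": 0,"dz": 0,"claw": 1},
  ],
)

```text
time_s: 7.75
eef_pos: [0.5039, 0.1272, 0.1499]
ee_rot: [-1.586, 0.021, -0.121]
contact_force: [-0.2, 0.4, -1.0]
grip_width: 0.0853
```

```bash
python3 go.py 0.515 0.135 0.072 -0.119
python3 - <<'E'
from bench import *
import cv2,pickle
pickle.dump(eyes.camera_params("wrist"),open("w5.pkl","wb"))
cv2.imwrite("pics/wrist5.png",eyes.snapshot("wrist"))
E
```

```text
t 7.75 pos [0.5039 0.1272 0.1499] rpy [-1.5859  0.0213 -0.1213] w 0.0853 F [-0.2  0.4 -1. ] q [-0.52  0.61  0.32  1.95 -0.29  0.65 -0.13]
tool shift [0.0118 0.0775 0.0103] turn [ 0.0151 -0.0021 -0.0214]
```

View pics/wrist5.png

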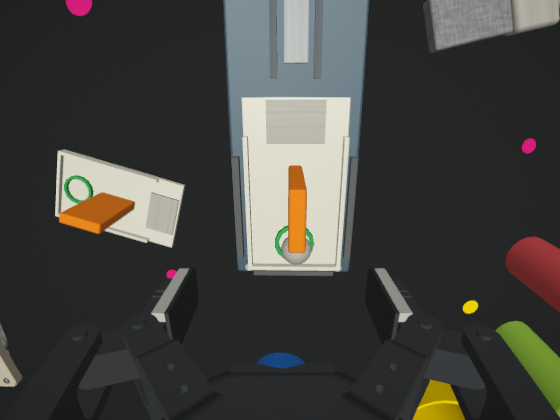

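Wrist: plate's bright top face spans about rows 193–251, columns 289–306, with the ball at (296,252) beyond it.

Run:
```python
from h import *; import pickle
p=pickle.load(open("w5.pkl","rb"))
for c in [(297.5,195),(297.5,251),(297.5,223),(289,223),(306,223)]: print(c,onz(p,c,.097))
crop("pics/wrist5.png","pics/w5z.png",260,150,340,270,5)
```

```text
(297.5, 195) [0.51678019 0.15621991 0.097     ]
(297.5, 251) [0.51267725 0.11638819 0.097     ]
(297.5, 223) [0.51479513 0.13700487 0.097     ]
(289, 223) [0.50922084 0.13763505 0.097     ]
(306, 223) [0.52036522 0.13637419 0.097     ]
```

View pics/w5z.png

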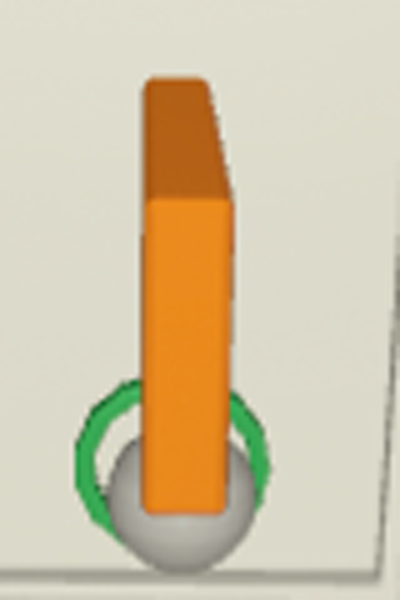

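>>> arm_command(
  series=[
    {"wx": 0.008,"wy": -0.001,"wz": -0.011,"dx": 0.005,"dy": 0,"dz": 0.005,"claw": 1},
    {"wx": 0.008,"wy": -0.001,"wz": -0.011,"dx": 0.006,"dy": 0.004,"dz": 0.006,"claw": 1},
    {"wx": 0.002,"wy": 0,"wz": -0.002,"dx": 0.002,"dy": 0.012,"dz": 0.002,"claw": 1},
    {"wx": 0,"wy": 0,"wz": 0,"dx": 0,"dy": 0.012,"dz": 0,"claw": 1},
    {"wx": 0,"wy": 0,"wz": 0,"dx": 0,"dy": 0,"dz": 0,"claw": 1},
  ],
)

```text
time_s: 8.3
eef_pos: [0.52, 0.1476, 0.1181]
ee_rot: [-1.562, -0.005, -0.109]
contact_force: [-0.7, 0.0, -0.1]
grip_width: 0.0852
```

```bash
python3 go.py 0.5148 0.136 0.072 -0.119
```

```text
t 8.3 pos [0.52   0.1476 0.1181] rpy [-1.5623 -0.0046 -0.1092] w 0.0852 F [-0.7  0.  -0.1] q [-0.51  0.67  0.28  1.95 -0.33  0.56 -0.11]
tool shift [-0.0041  0.046  -0.0125] turn [-0.0085  0.0098  0.0045]
```

>>> arm_command(
  series=[
    {"wx": -0.004,"wy": 0.004,"wz": 0.002,"dx": -0.003,"dy": 0.004,"dz": -0.008,"claw": 1},
    {"wx": -0.002,"wy": 0.003,"wz": 0.001,"dx": -0.001,"dy": 0.01,"dz": -0.002,"claw": 1},
    {"wx": 0,"wy": 0,"wz": 0,"dx": 0,"dy": 0.008,"dz": 0,"claw": 1},
    {"wx": 0,"wy": 0,"wz": 0,"dx": 0,"dy": 0,"dz": 0,"claw": 1},
  ],
)

```text
time_s: 8.7
eef_pos: [0.5136, 0.137, 0.0932]
ee_rot: [-1.57, 0.001, -0.117]
contact_force: [-0.2, -0.1, 0.4]
grip_width: 0.0854
```

```bash
python3 go.py 0.5148 0.136 0.072 -0.119
```

```text
t 8.7 pos [0.5136 0.137  0.0932] rpy [-1.5701e+00  7.0000e-04 -1.1670e-01] w 0.0854 F [-0.2 -0.1  0.4] q [-0.48  0.7   0.26  1.98 -0.35  0.51 -0.09]
tool shift [ 0.0013  0.0212 -0.0009] turn [-0.0007  0.0023 -0.0007]
```

>>> arm_command(
  series=[
    {"wx": 0,"wy": 0.001,"wz": 0,"dx": 0.001,"dy": 0.01,"dz": -0.001,"claw": 1},
    {"wx": 0,"wy": 0,"wz": 0,"dx": 0,"dy": 0.01,"dz": 0,"claw": 1},
    {"wx": 0,"wy": 0,"wz": 0,"dx": 0,"dy": 0,"dz": 0,"claw": 1},
  ],
)

```text
time_s: 9.0
eef_pos: [0.5149, 0.1357, 0.0716]
ee_rot: [-1.57, 0.0, -0.118]
contact_force: [0.5, -0.2, -0.1]
grip_width: 0.0855
```

```bash
python3 go.py 0.5148 0.136 0.072 -0.119;python3 - <<'E'
from bench import *
import cv2,pickle
pickle.dump(eyes.camera_params("wrist"),open("w6.pkl","wb"))
cv2.imwrite("pics/wrist6.png",eyes.snapshot("wrist"))
E
```

```text
t 9.0 pos [0.5149 0.1357 0.0716] rpy [-1.5699e+00  1.0000e-04 -1.1810e-01] w 0.0855 F [ 0.5 -0.2 -0.1] q [-0.46  0.74  0.23  1.99 -0.36  0.46 -0.08]
tool shift [-0.0002 -0.0004  0.0002] turn [-0.0009  0.0009 -0.0001]
```

View pics/wrist6.png

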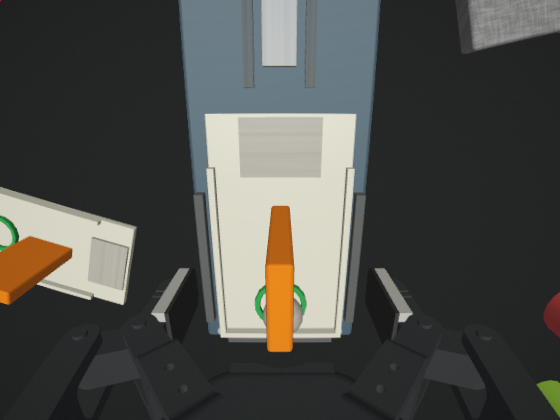

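The plate top is centred on the jaws (column 281). Closing.

>>> arm_command(
  series=[
    {"wx": 0,"wy": 0,"wz": 0,"dx": 0,"dy": 0,"dz": 0,"claw": -1},
    {"wx": 0,"wy": 0,"wz": 0,"dx": 0,"dy": 0,"dz": 0,"claw": -1},
    {"wx": 0,"wy": 0,"wz": 0,"dx": 0,"dy": 0,"dz": 0,"claw": -1},
    {"wx": 0,"wy": 0,"wz": 0,"dx": 0,"dy": 0,"dz": 0,"claw": -1},
    {"wx": 0,"wy": 0,"wz": 0,"dx": 0,"dy": 0,"dz": 0,"claw": -1},
    {"wx": 0,"wy": 0,"wz": 0,"dx": 0,"dy": 0,"dz": 0,"claw": -1},
    {"wx": 0,"wy": 0,"wz": 0,"dx": 0,"dy": 0,"dz": 0,"claw": -1},
    {"wx": 0,"wy": 0,"wz": 0,"dx": 0,"dy": 0,"dz": 0,"claw": -1},
    {"wx": 0,"wy": 0,"wz": 0,"dx": 0,"dy": 0,"dz": 0,"claw": -1},
  ],
)

```text
time_s: 9.95
eef_pos: [0.5158, 0.1361, 0.0731]
ee_rot: [-1.569, -0.002, -0.118]
contact_force: [0.1, 0.3, -0.4]
grip_width: 0.0113
```

```bash
python3 go.py 0.5148 0.136 0.23 -0.119;python3 - <<'E'
from bench import *
import cv2
cv2.imwrite("pics/wrist7.png",eyes.snapshot("wrist"))
E
```

```text
t 9.95 pos [0.5158 0.1361 0.0731] rpy [-1.5689 -0.0019 -0.1179] w 0.0113 F [ 0.1  0.3 -0.4] q [-0.46  0.73  0.24  1.98 -0.36  0.46 -0.08]
tool shift [-6.000e-04 -1.569e-01  1.000e-04] turn [-0.0019  0.0011  0.0019]
```

View pics/wrist7.png

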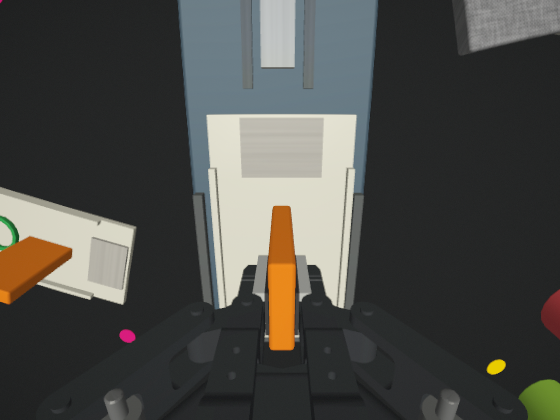

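Fingers hold the plate (11.3 mm). Lift slowly.

>>> arm_command(
  series=[
    {"wx": 0,"wy": 0,"wz": 0,"dx": 0,"dy": -0.003,"dz": 0,"claw": -1},
    {"wx": 0,"wy": 0,"wz": 0,"dx": 0,"dy": -0.005,"dz": 0,"claw": -1},
    {"wx": 0,"wy": 0,"wz": 0,"dx": 0,"dy": -0.006,"dz": 0,"claw": -1},
    {"wx": 0,"wy": 0,"wz": 0,"dx": 0,"dy": -0.007,"dz": 0,"claw": -1},
    {"wx": 0,"wy": 0,"wz": 0,"dx": 0,"dy": -0.007,"dz": 0,"claw": -1},
    {"wx": 0,"wy": 0,"wz": 0,"dx": 0,"dy": -0.007,"dz": 0,"claw": -1},
    {"wx": 0,"wy": 0,"wz": 0,"dx": 0,"dy": -0.005,"dz": 0,"claw": -1},
    {"wx": 0,"wy": 0,"wz": 0,"dx": 0,"dy": -0.003,"dz": 0,"claw": -1},
    {"wx": 0,"wy": 0,"wz": 0,"dx": 0,"dy": 0,"dz": 0,"claw": -1},
  ],
)

```text
time_s: 10.9
eef_pos: [0.5149, 0.1361, 0.1199]
ee_rot: [-1.569, -0.001, -0.118]
contact_force: [0.9, 0.5, -3.1]
grip_width: 0.0112
```

```bash
python3 go.py 0.5148 0.136 0.23 -0.119;python3 - <<'E'
from bench import *
import cv2
cv2.imwrite("pics/scene8.png",eyes.snapshot("scene"))
from h import crop
crop("pics/scene8.png","pics/scene8z.png",270,120,375,225,5)
E
```

```text
t 10.9 pos [0.5149 0.1361 0.1199] rpy [-1.569e+00 -9.000e-04 -1.177e-01] w 0.0112 F [ 0.9  0.5 -3.1] q [-0.5   0.66  0.28  1.96 -0.33  0.56 -0.11]
tool shift [ 0.000e+00 -1.101e-01  1.000e-04] turn [-0.0018  0.0013  0.0009]
```

View pics/scene8z.png

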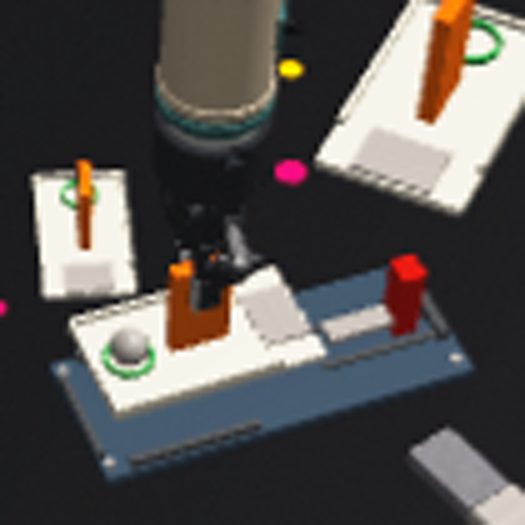

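Tray is off the dock, level, with the ball in its ring. Continue up.

>>> arm_command(
  series=[
    {"wx": 0,"wy": 0,"wz": 0,"dx": 0,"dy": -0.004,"dz": 0,"claw": -1},
    {"wx": 0,"wy": 0,"wz": 0,"dx": 0,"dy": -0.007,"dz": 0,"claw": -1},
    {"wx": 0,"wy": 0,"wz": 0,"dx": 0,"dy": -0.01,"dz": 0,"claw": -1},
    {"wx": 0,"wy": 0,"wz": 0,"dx": 0,"dy": -0.012,"dz": 0,"claw": -1},
    {"wx": 0,"wy": 0,"wz": 0,"dx": 0,"dy": -0.013,"dz": 0,"claw": -1},
    {"wx": 0,"wy": 0,"wz": 0,"dx": 0,"dy": -0.013,"dz": 0,"claw": -1},
    {"wx": 0,"wy": 0,"wz": 0,"dx": 0,"dy": -0.013,"dz": 0,"claw": -1},
    {"wx": 0,"wy": 0,"wz": 0,"dx": 0,"dy": -0.012,"dz": 0,"claw": -1},
    {"wx": 0,"wy": 0,"wz": 0,"dx": 0,"dy": -0.01,"dz": 0,"claw": -1},
    {"wx": 0,"wy": 0,"wz": 0,"dx": 0,"dy": -0.007,"dz": 0,"claw": -1},
    {"wx": 0,"wy": 0,"wz": 0,"dx": 0,"dy": -0.004,"dz": 0,"claw": -1},
    {"wx": 0,"wy": 0,"wz": 0,"dx": 0,"dy": 0,"dz": 0,"claw": -1},
  ],
)

```text
time_s: 12.15
eef_pos: [0.5144, 0.1354, 0.2355]
ee_rot: [-1.568, -0.002, -0.119]
contact_force: [-0.9, 0.1, -3.0]
grip_width: 0.0113
```

```bash
python3 go.py 0.645 -0.08 0.232 -0.118
```

```text
t 12.15 pos [0.5144 0.1354 0.2355] rpy [-1.5681 -0.0023 -0.1187] w 0.0113 F [-0.9  0.1 -3. ] q [-0.56  0.49  0.38  1.86 -0.24  0.83 -0.19]
tool shift [ 0.1551  0.0033 -0.1984] turn [-0.0027 -0.0007  0.0023]
```

>>> arm_command(
  series=[
    {"wx": 0,"wy": 0,"wz": 0,"dx": 0.003,"dy": 0,"dz": -0.004,"claw": -1},
    {"wx": 0,"wy": 0,"wz": 0,"dx": 0.005,"dy": 0,"dz": -0.006,"claw": -1},
    {"wx": 0,"wy": 0,"wz": 0,"dx": 0.007,"dy": 0,"dz": -0.009,"claw": -1},
    {"wx": 0,"wy": 0,"wz": 0,"dx": 0.009,"dy": 0,"dz": -0.012,"claw": -1},
    {"wx": 0,"wy": 0,"wz": 0,"dx": 0.01,"dy": 0,"dz": -0.013,"claw": -1},
    {"wx": 0,"wy": 0,"wz": 0,"dx": 0.01,"dy": 0,"dz": -0.013,"claw": -1},
    {"wx": 0,"wy": 0,"wz": 0,"dx": 0.01,"dy": 0,"dz": -0.013,"claw": -1},
    {"wx": 0,"wy": 0,"wz": 0,"dx": 0.009,"dy": 0,"dz": -0.012,"claw": -1},
    {"wx": 0,"wy": 0,"wz": 0,"dx": 0.007,"dy": 0,"dz": -0.009,"claw": -1},
    {"wx": 0,"wy": 0,"wz": 0,"dx": 0.005,"dy": 0,"dz": -0.006,"claw": -1},
    {"wx": 0,"wy": 0,"wz": 0,"dx": 0.003,"dy": 0,"dz": -0.004,"claw": -1},
    {"wx": 0,"wy": 0,"wz": 0,"dx": 0,"dy": 0,"dz": 0,"claw": -1},
  ],
)

```text
time_s: 13.35
eef_pos: [0.5846, 0.0092, 0.2315]
ee_rot: [-1.575, 0.002, -0.126]
contact_force: [0.4, 0.2, -3.6]
grip_width: 0.0113
```

```bash
python3 go.py 0.645 -0.08 0.232 -0.118
```

```text
t 13.35 pos [0.5846 0.0092 0.2315] rpy [-1.5749  0.0022 -0.1263] w 0.0113 F [ 0.4  0.2 -3.6] q [-0.3   0.57  0.37  1.72 -0.25  0.9   0.05]
tool shift [ 0.0712 -0.0003 -0.0809] turn [ 0.0041 -0.0083 -0.0022]
```

>>> arm_command(
  series=[
    {"wx": 0.001,"wy": -0.002,"wz": 0,"dx": 0.003,"dy": -0.001,"dz": -0.003,"claw": -1},
    {"wx": 0.001,"wy": -0.002,"wz": 0,"dx": 0.005,"dy": -0.001,"dz": -0.006,"claw": -1},
    {"wx": 0.001,"wy": -0.002,"wz": 0,"dx": 0.007,"dy": -0.001,"dz": -0.008,"claw": -1},
    {"wx": 0,"wy": -0.002,"wz": 0,"dx": 0.008,"dy": 0,"dz": -0.009,"claw": -1},
    {"wx": 0,"wy": 0,"wz": 0,"dx": 0.008,"dy": 0,"dz": -0.009,"claw": -1},
    {"wx": 0,"wy": 0,"wz": 0,"dx": 0.008,"dy": 0,"dz": -0.009,"claw": -1},
    {"wx": 0,"wy": 0,"wz": 0,"dx": 0.007,"dy": 0,"dz": -0.008,"claw": -1},
    {"wx": 0,"wy": 0,"wz": 0,"dx": 0.005,"dy": 0,"dz": -0.006,"claw": -1},
    {"wx": 0,"wy": 0,"wz": 0,"dx": 0.003,"dy": 0,"dz": -0.003,"claw": -1},
    {"wx": 0,"wy": 0,"wz": 0,"dx": 0,"dy": 0,"dz": 0,"claw": -1},
  ],
)

```text
time_s: 14.35
eef_pos: [0.635, -0.0629, 0.2341]
ee_rot: [-1.571, 0.003, -0.116]
contact_force: [-0.3, -0.0, -2.9]
grip_width: 0.011
```

```bash
python3 go.py 0.645 -0.08 0.232 -0.118
```

```text
t 14.35 pos [ 0.635  -0.0629  0.2341] rpy [-1.5713  0.003  -0.1158] w 0.011 F [-0.3 -0.  -2.9] q [-0.16  0.64  0.36  1.57 -0.26  0.98  0.16]
tool shift [ 0.0119  0.0021 -0.0159] turn [ 0.0005  0.0022 -0.003 ]
```

>>> arm_command(
  series=[
    {"wx": 0,"wy": 0,"wz": -0.001,"dx": 0.002,"dy": 0,"dz": -0.003,"claw": -1},
    {"wx": 0,"wy": 0,"wz": -0.001,"dx": 0.004,"dy": 0,"dz": -0.005,"claw": -1},
    {"wx": 0,"wy": 0,"wz": -0.001,"dx": 0.004,"dy": 0,"dz": -0.005,"claw": -1},
    {"wx": 0,"wy": 0,"wz": 0,"dx": 0.002,"dy": 0,"dz": -0.003,"claw": -1},
    {"wx": 0,"wy": 0,"wz": 0,"dx": 0,"dy": 0,"dz": 0,"claw": -1},
    {"wx": 0,"wy": 0,"wz": 0,"dx": 0,"dy": 0,"dz": 0,"claw": -1},
  ],
)

```text
time_s: 14.95
eef_pos: [0.6454, -0.08, 0.2339]
ee_rot: [-1.57, 0.001, -0.114]
contact_force: [0.1, -0.1, -2.1]
grip_width: 0.0112
```

```bash
python3 go.py 0.645 -0.08 0.232 -0.118
python3 - <<'E'
from bench import *
import cv2
from h import crop
for n in ("scene","top"): cv2.imwrite(f"pics/{n}9.png",eyes.snapshot(n))
crop("pics/scene9.png","pics/scene9z.png",200,130,350,300,3.5)
crop("pics/top9.png","pics/top9z.png",240,100,380,260,3.7)
E
```

```text
t 14.95 pos [ 0.6454 -0.08    0.2339] rpy [-1.5701e+00  9.0000e-04 -1.1400e-01] w 0.0112 F [ 0.1 -0.1 -2.1] q [-0.12  0.66  0.35  1.53 -0.26  1.    0.19]
tool shift [-0.0004  0.0019 -0.0001] turn [-0.0007  0.004  -0.0009]
```

View pics/scene9z.png

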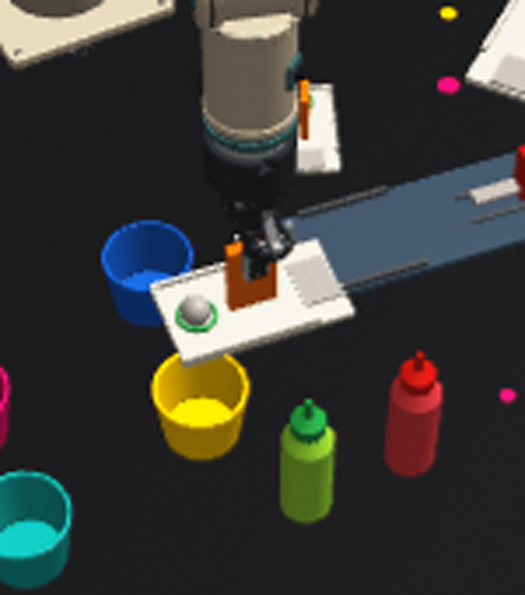

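View pics/top9z.png

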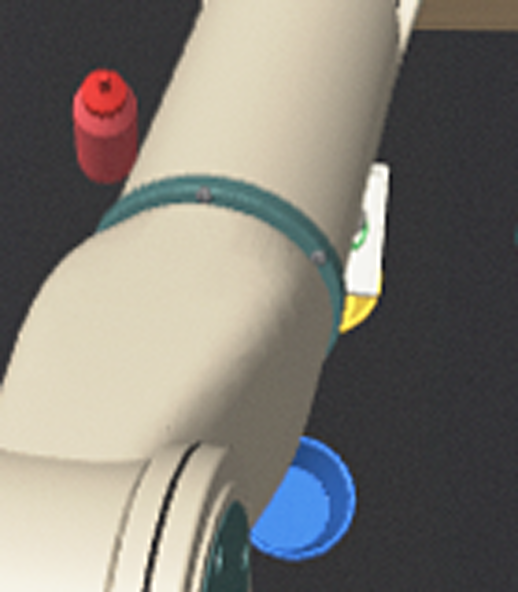

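View pics/scene9.png

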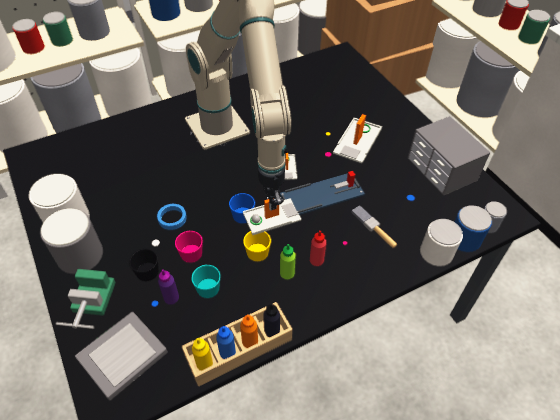

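The scene shows the ball in the ring at crop (196,308), the tray level, and the pots and bottles where they were. I'll check the ball's position against the pot, and the still objects by image difference.

Run:
```python
from h import *; from bench import eyes,bot
s=eyes.camera_params("scene")
U=lambda c:((c[0]+.5)/3.5-.5+200,(c[1]+.5)/3.5-.5+130)
b=onz(s,U((196,308)),.193); print("ball",b,"off pot",np.hypot(*(b[:2]-[.6386,-.1316])))
# tray corners on floor/lip level
for c in [(152,283),(188,360),(354,311),(318,243)]: print(onz(s,U(c),.185))
a=cv2.imread("pics/scene0.png");d=cv2.imread("pics/scene9.png")
m=(cv2.absdiff(a,d).max(2)>50).astype(np.uint8)*255
n,l,st,ce=cv2.connectedComponentsWithStats(m)
for i in range(1,n):
  if st[i,4]>12: print(st[i],ce[i].round())
print(bot.observe()["joint_vel"].round(3))
```

```text
ball [ 0.6415459  -0.13351026  0.193     ] off pot 0.003511040424416976
[ 0.59237142 -0.15312777  0.185     ]
[ 0.68354831 -0.16220041  0.185     ]
[ 0.70322167 -0.00942979  0.185     ]
[6.20109291e-01 2.38979306e-05 1.85000000e-01]
[204   0  24  26 123] [215.  12.]
[229   0  11  11  43] [233.   3.]
[ 240    0   51  180 4826] [268.  91.]
[383   0  23   9 124] [393.   3.]
[386  18  17   8  31] [396.  23.]
[380  23  21   8  66] [389.  27.]
[185  29  42  52 901] [205.  59.]
[365  29  41  36 697] [385.  46.]
[ 243  171  113   64 2372] [293. 204.]
[267 180   5   4  15] [269. 181.]
[273 192   8  10  38] [278. 197.]
[-0.003 -0.001 -0.002  0.004 -0.     0.001  0.001]
```

The ball is about 3.5 mm from the pot's centre, and nothing changed except the arm, tray and lock. Two still rows, then hand in.

>>> arm_command(
  series=[
    {"wx": 0,"wy": 0,"wz": 0,"dx": 0,"dy": 0,"dz": 0,"claw": -1},
    {"wx": 0,"wy": 0,"wz": 0,"dx": 0,"dy": 0,"dz": 0,"claw": -1},
  ],
)

```text
time_s: 15.25
eef_pos: [0.6452, -0.0793, 0.2339]
ee_rot: [-1.57, 0.001, -0.113]
contact_force: [0.0, -0.1, -2.7]
grip_width: 0.0118
```

```bash
python3 go.py 0.645 -0.08 0.232 -0.118; python3 -c "
from bench import sign_off,bot
print(bot.observe()['joint_vel'].round(3)); print(sign_off())"
```

```text
t 15.25 pos [ 0.6452 -0.0793  0.2339] rpy [-1.5698e+00  1.2000e-03 -1.1320e-01] w 0.0118 F [ 0.  -0.1 -2.7] q [-0.12  0.66  0.35  1.53 -0.26  1.    0.19]
tool shift [-0.0002  0.0019 -0.0007] turn [-0.0009  0.0048 -0.0012]
[-0.002  0.    -0.002  0.    -0.001 -0.001 -0.   ]
the job is handed in; nothing more can be done
None
```

I slid the red lock back to its end stop, lifted the middle-sized tray by its orange plate and carried it level to the yellow pot. I handed the job in at 15.25 s with the tray still held there. The hand-in gives no verdict, so this rests on my own checks.

- **Lock:** it moved about 52 mm and then stopped, with the force rising to about 14 N. The scene picture shows the grip at the end bar. I measured the tongue tip at about 103 mm in the dock's y, against an expected 95 mm. That disagrees by 8 mm, probably from pixel error, but on the clear side.
- **Tray:** the fingers hold it at 11–12 mm opening with about 3 N of load. The tool is vertical within 0.002 rad and the joints are practically still. The underside is about 103 mm above the pot's rim.
- **Ball:** it was in its ring in the last scene picture, about 4 mm sideways from the pot's centre.
- **Bystanders:** comparing the first and last scene pictures shows changes only where the arm, tray and lock moved. The overhead camera could not confirm the final position because the arm hid most of the pot and tray.

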